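# Open the control box to its stop and reset the relay

## Task

Swing the lid of the grey control box open, without flinging it, until it meets its rubber stop, and lean on it there with about 10 N (square to the lid, near its free edge; never over 15 N) for a second so that it is surely home. Then, leaving the lid open against its stop, press the red reset button inside the box all the way down for a moment and let it go. Do not press the green or white button, and leave everything else on the bench where it is.

Things in the scene. Friction and masses are not known exactly. Their poses are not given: they have to be found in the camera images.
- case: open-topped grey sheet-metal control box fixed to the bench, 190 (x) by 240 (y) by 80 high, walls 5. Origin at the centre of its underside; its z is up, its x points from the lid's free edge side to the hinge side, its y runs along the hinge. Inside, on the floor, stand three relays in a row along y on the side away from the hinge, and a grey slotted wiring duct 50 high along the hinge side.
- lid_hinge (a point): middle of the lid's hinge line, at the top of the box's wall at the case's +x side (81 above the bench). The hinge line runs along the case's y.
- lid_handle (a point): middle of the lid's black round bar handle (diameter 10, 100 long, parallel to the hinge), on two end posts on the lid's outer (top) face: bar axis 155 from the hinge along the lid and 41 out along its outward normal (35 above the face). So the lid's opening above level is this point's elevation seen from the hinge minus atan(41/155).
- lid_edge (a point): middle of the lid's free edge, on the inner face. The lid is a plate 190 (hinge to free edge) by 240 by 6, about 0.35 kg, grey frame with a clear window; its inner face passes through the hinge line. It opens upward and over to the case's +x; at the start it is ajar, 3 to 35 degrees above level. Its friction hinge (0.45 N m) holds it wherever it is left.
- lid (a joint): hinge angle reading, rad, grows as the lid opens; it counts from a collar clamped anew each time, so level is not zero. The collar carries the rubber stop (two short steel arms with black pads at the hinge's ends): the lid meets it 95 to 118 degrees above level (beyond upright), different each time and to be found by feel. From there on this reading no longer grows; only the rubber gives.
- pad (a joint): squeeze of the stop's rubber pads, rad of lid rotation beyond the stop: 0 until the lid is leaned on against its stop, then 0.01 per N m of moment about the hinge above 0.6 N m (10 N near the free edge gives about 0.01; at the free edge the force climbs by some 3 N per mm).
- reset (a joint): travel of the red button, m: 0 up, 0.006 fully down; spring, about 5 N fully down.
- reset_top (a point): centre of the top of the red round button (diameter 22) of the relay to be reset. The top stands 62 above the bench, 12 above its black relay (56 by 45, top 50 above the bench); press straight down. The three relays swap places between starts; they stand 60 apart.
- green (a joint): travel of the green button of a neighbouring relay, m (same make). Not to be pressed.
- white (a joint): travel of the white button of a neighbouring relay, m (same make). Not to be pressed.
- breaker: white circuit breaker 70 x 36 x 84 high standing beside the box (+y side); origin under its centre. Leave alone.
- tape: yellow roll of tape, diameter 66, 19 high, beside the box (-y side). Leave alone.
- contactor: black and grey contactor 75 x 45 x 81 high, left on the bench. Leave alone.
- driver: screwdriver with orange handle lying on the right. Leave alone.
- spanner: steel spanner lying on the left. Leave alone.
- screws: jar of screws, diameter 60, 70 high. Leave alone.

How it is judged:
On the way, in this order (a step that is already met when the one before it is completed fails the run):
1. the lid is pressed against its rubber stop with some 10 N (value of joint pad above 0.004 rad and value of joint lid above 1.65 rad), for 0.4 s.
2. with the lid still at its stop, the red button is pressed down (value of joint reset above 0.0048 m and value of joint lid above 1.65 rad), for 0.1 s.
At the end, for the whole second after the job is handed in: the lid stands open within 0.03 rad of its stop, the red button has been pressed and is up again, the neighbours' buttons were not pressed and the rest stands where it stood (value of joint lid above 1.65 rad and value of joint reset below 0.0015 m); the robot touches nothing.
It fails at once if the lid is strained against its stop (pushed there with clearly more than 15 N, 3.6 N m) (value of joint pad above 0.03 rad).
It fails at once if the lid is flung (faster than 2 rad/s) (velocity of joint lid above 2 rad/s).
It fails at once if the green or the white button is pressed (value of joint any of green, white above 0.003 m).
It fails at once if a bystander is shoved more than 30 mm (distance of any of breaker, tape, contactor, driver, spanner, screws from where it was at the start of the episode above 0.03 m).
It also fails if it takes over 64 s, if anything falls off the work surface, if the arm or the gripper's body presses on something with over 40 N, if the wrist force passes 120 N, or if a joint passes its speed limit or range.

## Robot

A 6-joint arm with a two-finger parallel gripper is mounted at the origin on the work surface. World frame = base frame: x ahead of the robot, y to its left, z up, the work surface at z = 0. Lengths are in m, angles in rad, forces in N, time in s.
With the tool pointing down it reaches from about 0.25 to 0.775 m from the base axis. Payload 4 kg.
Tool frame: the origin (TCP) lies on the centre line of the jaws, within the pads' length; the fingertips stand 14 mm ahead of it and the grasp point (between the pads) lies 5 mm behind it (robot.tcp_to_tips is the distance from the TCP to the fingertips, in m); z points along the fingers, y is the line along which they close (so a half turn about z gives the same grasp; the last joint's range is limited). The gripper opens to 94 mm and grips with 3 to 60 N. Pads are 16 mm wide; open, the fingers measure 119 mm over their backs; the gripper's body (75 mm by 177 mm) begins 78 mm behind the grasp point.
Start: joints at [-1.333, 0.087, 1.371, -0, 1.684, -0.103], TCP at [0.184, -0.518, 0.22] pointing down, gripper open.
Joint ranges: [-3.1, 3.1], [-0.76, 2.03], [0.27, 2.55], [-1.08, 4.22], [0.17, 2.65], [-2.57, 2.57]. Speed limits (rad/s): [2.79, 2.79, 3.14, 3.14, 3.14, 3.14].

## Interface

Orientations are given as [roll, pitch, yaw] about the fixed x, y, z axes, in that order (R = Rz(yaw) Ry(pitch) Rx(roll)).
In Python, from bench import robot gives the robot as it stands.
- The arm moves only by the tool carry_out, never from a script. Its argument "increments" is a list of rows, each a list of 3 entries, a list of its own where there are three numbers: the closure in counts, from 0 (fully open) to 255 (shut), then the shift along the tool's x, y, z in mm, then the turn about the tool's z in degrees. In form: [[fingers, [dx, dy, dz], twist], ...]. A call has 1 to 8 rows; each row shifts and turns the commanded pose from where the row before left it, along the tool's axes as they then stand; what a row does not reach is not made up. A row lasts 1/10 s, in which the tool goes at most 50 mm and 8.59 degrees, less where a joint would pass 70% of its speed; a pose out of reach is approached as far as the arm can. A call with a gripper value outside its range is refused whole. The fingers move at their own pace and stop on an object; the grip force is fixed at half the most. Time passes only in rows, so rows that do not move let the fingers close. It gives the time, the measured TCP pose, the force, the opening and the grip force at its end, in the units of the state.
- robot.get_obs(): the state, without advancing time (a new reading comes with each control period).
- robot.snapshot(name): name is "side" or "top"; returns the picture (480x640x3 uint8, blue, green, red); there is no depth.
- robot.get_calibration(name): a dict with "vfov" (degrees; the focal length in pixels is half the picture's height over the tangent of half this angle, whatever the lens; pixels are square), "cx", "cy" (the principal point, pixels), "k1" (the pictures are not rectified: a ray, as slopes to the right and down, at radius r is drawn at 1 + k1 r^2 times it, then the intrinsics apply), "T" (4x4, takes a point from camera to world coordinates). Camera axes: x right, y down, z forward; pixel columns grow to the right and rows downward; lengths in m; the calibration is good to about 2 mm. A picture is of the moment at which its call begins. get_calibration takes no time and is no camera call.
- robot.close_job(): hands the job in; it is judged then, once.
The state is a dict: "time": time; "joint_positions": joint angles; "qvel": joint speeds; "joint_torque": joint torques, N m; "tool_pos": TCP position; "ee_rot": TCP orientation; "wrist_force": force on the tool from outside, world axes, zero at the start; "wrist_torque": the same for the moment, N m; "width": finger opening in m; "finger_force": force on a finger pad.
Only numpy, scipy, OpenCV 4.12 (cv2) and the standard library are available. Lean on these libraries where they do the work, as an engineer would, in place of code of your own. Each camera call takes 0.05 s, during which the arm holds its last target. There are 200 camera calls.

## Working session

There is one attempt and no reset: what is moved stays moved. The work goes in short steps, Python scripts to look and compute and a tool call to move; the robot and the scene stay as the last step left them, time stands still between calls to the robot, and variables do not carry over. Pictures are saved under pics/ and viewed, at most 10 in all, crops included, and the job is handed in when it is done.

Besides the shell and the picture viewer there is one more tool, called after "Emit:" by a JSON object that holds its "name" and its "arguments", one argument or row to a line. carry_out: Moves the arm, as the interface text tells. Its arguments: {"type":"object","properties":{"increments":{"type":"array","items":{"type":"array"}}},"required":["increments"]}

```bash
mkdir -p pics; ls
python3 - <<'E'
from bench import robot
import cv2
for n in ("side","top"):
    cv2.imwrite(f"pics/{n}0.png",robot.snapshot(n)); c=robot.get_calibration(n); print(n,c)
print(robot.get_obs())
E
```

```text
pics
side {'vfov': 54.218297555651695, 'cx': 313.22768813570826, 'cy': 237.28653845936708, 'k1': -0.0042947817927232275, 'T': array([[ 0.98117957, -0.11232776,  0.15706409,  0.36542462],
       [-0.19242836, -0.63644676,  0.74693162, -0.86467287],
       [ 0.01606177, -0.76309763, -0.64608361,  0.84120147],
       [ 0.        ,  0.        ,  0.        ,  1.        ]])}
top {'vfov': 45.819409179917464, 'cx': 324.4785430825422, 'cy': 229.27619630416964, 'k1': -0.181084010877779, 'T': array([[-2.95437723e-02, -9.98757736e-01,  4.01266776e-02,
         4.57665983e-01],
       [-9.99563457e-01,  2.95100868e-02, -1.43165870e-03,
        -1.32545046e-03],
       [ 2.45738466e-04, -4.01514572e-02, -9.99193575e-01,
         1.54237062e+00],
       [ 0.00000000e+00,  0.00000000e+00,  0.00000000e+00,
         1.00000000e+00]])}
{'time': 0.1, 'joint_positions': array([-1.33306130e+00,  8.78916303e-02,  1.37208215e+00, -1.64437774e-05,
        1.68360103e+00, -1.03145962e-01]), 'qvel': array([ 0.00181328, -0.0015289 , -0.00397747, -0.00061028, -0.00163365,
       -0.00085142]), 'joint_torque': array([ 2.52939884e-03, -3.41251624e+01, -3.03300798e+01,  7.21329404e-02,
        3.04296752e-02, -9.40237669e-05]), 'tool_pos': array([ 0.18373192, -0.51791394,  0.21842608]), 'ee_rot': array([-3.13961935e+00, -1.87832936e-04,  3.40878973e-01]), 'wrist_force': array([0.01966629, 0.36235032, 0.26756673]), 'wrist_torque': array([-0.03729893,  0.01796171, -0.00109879]), 'finger_force': 0.0, 'width': 0.09393945487602179}
```

View pics/side0.png

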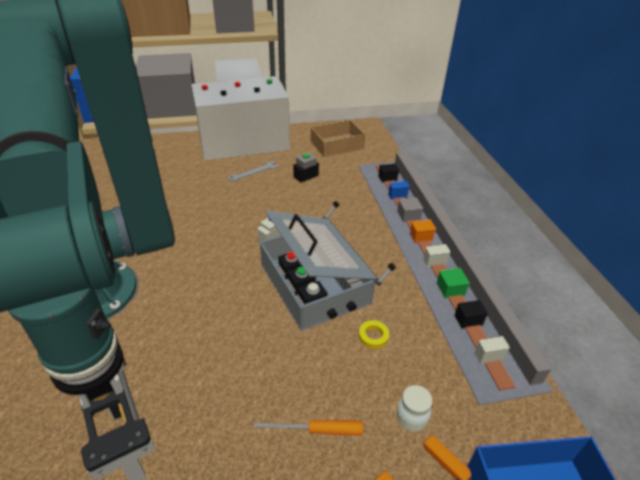

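View pics/top0.png

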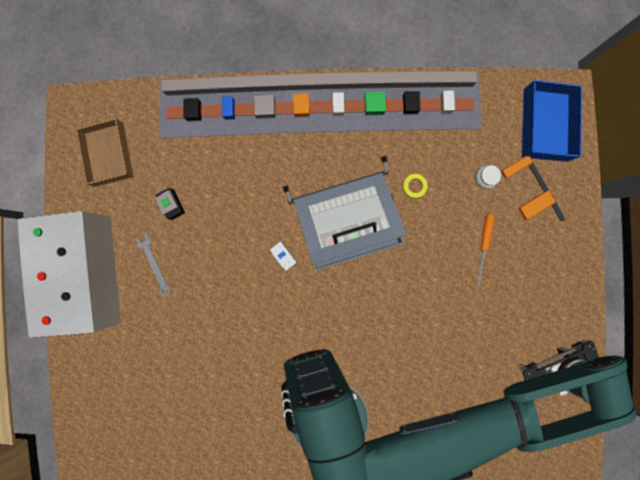

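The side view shows the red button at about (291,257), green at (302,272) and white at (313,288). The lid is ajar and hinged on the far (+x) side. In the top view the box spans about (295-405, 175-268). I'll enlarge both.

Run:
```python
import cv2
a=cv2.imread("pics/side0.png")[195:330,250:410]; b=cv2.imread("pics/top0.png")[150:276,264:424]
cv2.imwrite("pics/sc.png",cv2.resize(a,None,fx=4.8,fy=4.4,interpolation=cv2.INTER_CUBIC) if 0 else cv2.resize(a,None,fx=4,fy=4,interpolation=cv2.INTER_CUBIC))
cv2.imwrite("pics/tc.png",cv2.resize(b,None,fx=4,fy=4,interpolation=cv2.INTER_CUBIC))
```

```text
(no output)
```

View pics/sc.png

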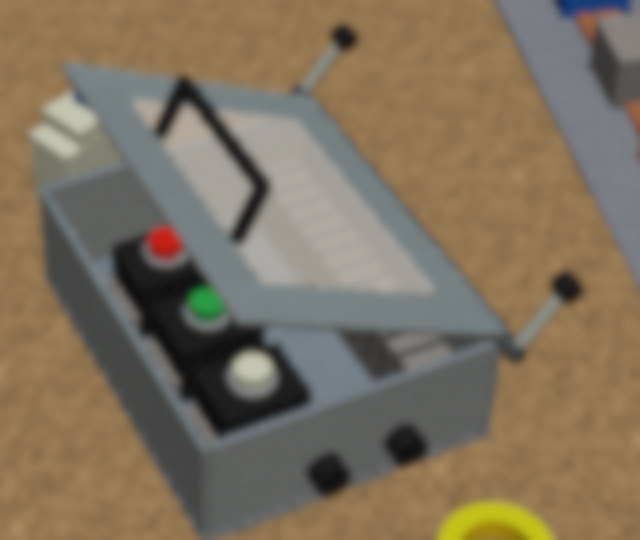

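View pics/tc.png

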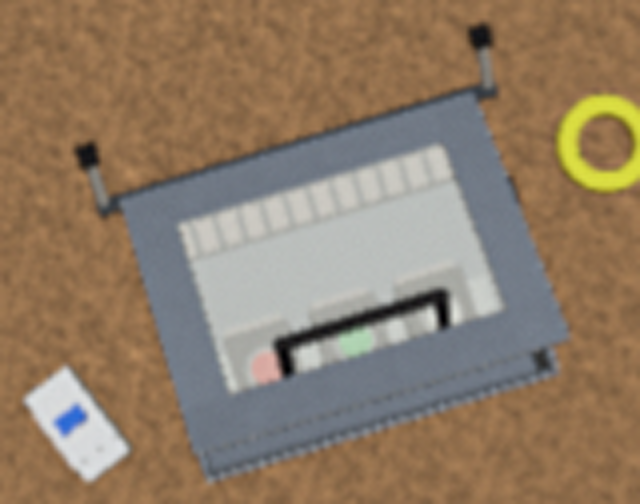

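The side crop shows the box rim corners at (42,190), (205,450) and (495,345), the handle ends at (183,82) and (267,187), and the red, green and white button tops at (165,240), (207,302) and (253,368). The top crop shows the handle ends at (280,348) and (445,296), and the hinge corners at (120,200) and (480,95). I'll fit the box pose and lid angle jointly.

```bash
cat > cam.py <<'E'
import numpy as np
from bench import robot
def proj(name,P):
    c=robot.get_calibration(name); T=np.array(c["T"]); p=(np.atleast_2d(P)-T[:3,3])@T[:3,:3]
    s=p[:,:2]/p[:,2:]; s=s*(1+c["k1"]*(s**2).sum(1,keepdims=True))
    f=240/np.tan(np.radians(c["vfov"]/2)); return s*f+[c["cx"],c["cy"]]
def toworld(q,P):  # case frame -> world
    c,s=np.cos(q[2]),np.sin(q[2]); P=np.atleast_2d(P)
    return np.c_[q[0]+c*P[:,0]-s*P[:,1], q[1]+s*P[:,0]+c*P[:,1], P[:,2]]
def lidpt(a,r,n,y): # r from hinge, n outward
    return [.095-r*np.cos(a)+n*np.sin(a)*1, y, .081+r*np.sin(a)+n*np.cos(a)]
E
python3 - <<'E'
from cam import *
from scipy.optimize import least_squares
S=np.array([[42,190],[205,450],[495,345],[183,82],[267,187],[165,240],[207,302],[253,368],[65,65],[238,318],[510,335]])/4+[250,195]
Tp=np.array([[280,348],[445,296],[120,200],[480,95],[210,478],[552,372]])/4+[264,150]
def model(q):
    a,bx=q[3],q[4]; L=lambda *k: lidpt(a,*k)
    s=[[-.095,.12,.08],[-.095,-.12,.08],[.095,-.12,.08],L(.155,.041,.05),L(.155,.041,-.05),[bx,.06,.062],[bx,0,.062],[bx,-.06,.062],L(.19,.003,.12),L(.19,.003,-.12),L(0,.003,-.12)]
    t=[L(.155,.041,.05),L(.155,.041,-.05),L(0,.003,.12),L(0,.003,-.12),[-.095,.12,.08],[-.095,-.12,.08]]
    return toworld(q,s),toworld(q,t)
def res(q):
    s,t=model(q); return np.r_[proj("side",s)-S,proj("top",t)-Tp].ravel()
r=least_squares(res,[.5,0,.2,.4,-.05],loss="soft_l1"); q=r.x
print(q.round(4),np.degrees(q[2:4])); print(res(q).reshape(-1,2).round(1).tolist())
np.save("q.npy",q)
print("red",toworld(q,[q[4],.06,.062]),"hinge",toworld(q,[.095,0,.081]),"handle",toworld(q,lidpt(q[3],.155,.041,0)),"edge",toworld(q,lidpt(q[3],.19,0,0)))
E
```

```text
[ 0.5366 -0.0691  0.2688  0.4703 -0.0331] [15.40224888 26.94683652]
[[-2.1, -0.5], [-1.6, 1.0], [1.6, -0.4], [-0.0, 0.2], [-1.3, -0.2], [0.0, -0.2], [0.0, -0.3], [-0.2, -0.2], [-1.5, -0.5], [-0.1, 0.9], [-1.4, 0.8], [0.8, -2.8], [-0.6, -2.1], [0.3, -1.4], [-1.1, -2.2], [-0.5, 0.1], [2.8, -0.8]]
red [[ 0.48877508 -0.02006319  0.062     ]] hinge [[ 0.62820297 -0.04388764  0.081     ]] handle [[ 0.51290656 -0.07565043  0.18778887]] edge [[ 0.46491473 -0.08887161  0.16710108]]
```

The fit is good to about 1–2 px: yaw 15.4°, lid at about 27°, red button at the +y end. The plan is to grip the handle with the tool's y across the hinge and swing the lid to about 85°. Then I'll release, lean on the inner face with closed fingers, and press the button. First I'll turn the wrist and rise.

Emit:
{"name": "carry_out", "arguments": {
  "increments": [
    [174,[0,0,-10],-8.5],
    [174,[0,0,-10],-8.5],
    [174,[0,0,-10],-8.5],
    [174,[0,0,-10],-8.5],
    [174,[0,0,-10],-8.5],
    [174,[0,0,-10],-8.5],
    [174,[0,0,-10],-8.5],
    [174,[0,0,-10],-8.5]
  ]
}}

```text
time: 0.9
tool_pos: [0.1838, -0.5181, 0.2992]
ee_rot: [-3.141, -0.001, 1.534]
wrist_force: [0.2, -0.1, 0.5]
width: 0.0336
finger_force: 0.0
```

Emit:
{"name": "carry_out", "arguments": {
  "increments": [
    [174,[0,0,0],-8.5],
    [174,[0,0,0],-8.5],
    [174,[0,0,0],-0.9],
    [174,[0,0,0],0],
    [174,[0,0,0],0]
  ]
}}

```text
time: 1.4
tool_pos: [0.1838, -0.5183, 0.2991]
ee_rot: [3.142, -0.001, 1.838]
wrist_force: [0.0, -0.6, -0.3]
width: 0.0301
finger_force: 0.0
```

Emit:
{"name": "carry_out", "arguments": {
  "increments": [
    [174,[20,26,0],0],
    [174,[27,35,0],0],
    [174,[27,35,0],0],
    [174,[27,35,0],0],
    [174,[27,35,0],0],
    [174,[27,35,0],0],
    [174,[27,35,0],0],
    [174,[27,35,0],0]
  ]
}}

```text
time: 2.2
tool_pos: [0.3902, -0.2432, 0.2996]
ee_rot: [3.141, 0.001, 1.838]
wrist_force: [0.5, -0.1, 0.5]
width: 0.0298
finger_force: 0.0
```

Emit:
{"name": "carry_out", "arguments": {
  "increments": [
    [174,[27,35,0],0],
    [174,[27,35,0],0],
    [174,[27,35,0],0],
    [174,[27,35,0],1e-08],
    [174,[22,23,0],0],
    [174,[0,0,40],0],
    [174,[0,0,25],0],
    [174,[0,0,0],0]
  ]
}}

```text
time: 3.0
tool_pos: [0.5099, -0.0751, 0.2297]
ee_rot: [-3.133, -0.005, 1.84]
wrist_force: [0.1, 0.7, 0.4]
width: 0.0301
finger_force: 0.0
```

Run:
```python
from cam import *
import cv2
o=robot.get_obs(); print(o["tool_pos"],o["ee_rot"],o["joint_positions"])
q=np.load("q.npy"); h=toworld(q,lidpt(q[3],.155,.041,0))[0]; d=h-o["tool_pos"]; y=o["ee_rot"][2]
print("dx,dy,dz to bar",d@[np.cos(y),np.sin(y),0],d@[np.sin(y),-np.cos(y),0],-d[2])
a=robot.snapshot("side")[120:270,220:380]
cv2.imwrite("pics/s1.png",cv2.resize(a,None,fx=4,fy=4,interpolation=cv2.INTER_CUBIC))
print(proj("side",o["tool_pos"]+[0,0,-.014]))
```

```text
[ 0.50990264 -0.0751412   0.22970538] [-3.13345696 -0.00454216  1.83962547] [-2.56250979e-01  1.51642447e-02  1.42595348e+00 -1.49563823e-04
  1.70979149e+00 -5.25118632e-01]
dx,dy,dz to bar -0.0012887897392397532 0.002760774473117095 0.04191650241820513
[[303.90440443 218.18929177]]
```

View pics/s1.png

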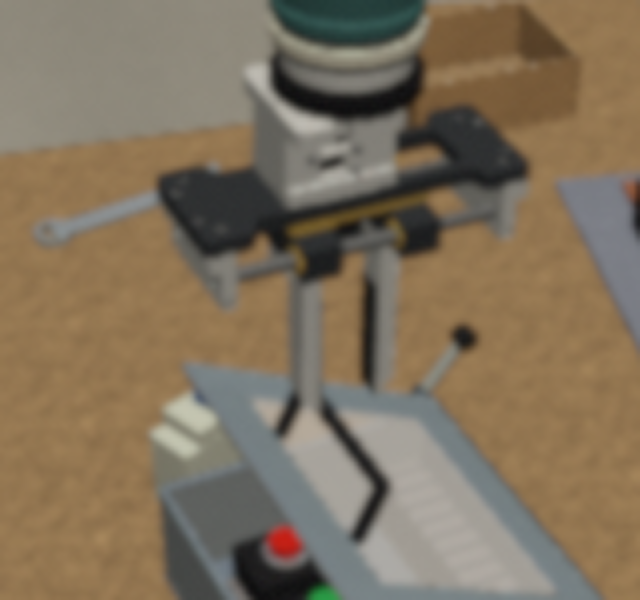

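The fingertips at crop (303,405) and (375,390) straddle the bar, which runs (315,400)–(385,487). I'll shift 4 mm along tool y, lower and grip.

Emit:
{"name": "carry_out", "arguments": {
  "increments": [
    [174,[-1,4,10],0],
    [174,[0,0,10],0],
    [174,[0,0,10],0],
    [174,[0,0,10],0],
    [174,[0,0,0],0]
  ]
}}

```text
time: 3.55
tool_pos: [0.5152, -0.0759, 0.1924]
ee_rot: [-3.139, -0.002, 1.84]
wrist_force: [-0.7, 0.5, 0.1]
width: 0.0297
finger_force: 0.0
```

Emit:
{"name": "carry_out", "arguments": {
  "increments": [
    [255,[0,0,0],0],
    [255,[0,0,0],0],
    [255,[0,0,0],0],
    [255,[0,0,0],0],
    [255,[0,0,0],0]
  ]
}}

```text
time: 4.05
tool_pos: [0.5124, -0.0774, 0.1949]
ee_rot: [-3.132, 0.0, 1.839]
wrist_force: [-10.4, -3.3, 3.6]
width: 0.0088
finger_force: 30.0
```

Run:
```python
from cam import *
o=robot.get_obs(); print(o["tool_pos"],o["width"],o["finger_force"],o["wrist_force"])
q=np.load("q.npy"); H=toworld(q,[.095,0,.081])[0]
d=o["tool_pos"]-H; ex=np.array([np.cos(q[2]),np.sin(q[2])]); u=d[:2]@ex; w=d[2]
print("bar rel hinge",u,w-.002,"radius",np.hypot(u,w-.002),"(0.1603)")
th0=np.arctan2(w-.002,-u); al=np.arctan2(41,155); print("lid deg",np.degrees(th0-al))
# plan arc
th=np.radians(np.arange(0,64,4)); 
p=[( -.1603*np.cos(th0+t), .1603*np.sin(th0+t)) for t in th]
print((np.diff(p,axis=0)*1000).round(1).tolist())
```

```text
[ 0.51241767 -0.07739319  0.19485225] 0.00880377519976256 30.001656711101532 [-10.37872177  -3.25565379   3.57713503]
bar rel hinge -0.12052573680377779 0.11185224941733428 radius 0.1644304683804406 (0.1603)
lid deg 28.046113133643487
[[7.9, 7.9], [8.4, 7.4], [8.9, 6.8], [9.4, 6.1], [9.8, 5.4], [10.1, 4.8], [10.4, 4.0], [10.7, 3.3], [10.9, 2.5], [11.0, 1.8], [11.1, 1.0], [11.2, 0.2], [11.2, -0.6], [11.1, -1.3], [11.0, -2.1]]
```

Emit:
{"name": "carry_out", "arguments": {
  "increments": [
    [255,[0,5,-6],0],
    [255,[0,8,-7],0],
    [255,[0,9,-7],0],
    [255,[0,9,-6],0],
    [255,[0,10,-5],0],
    [255,[0,10,-5],0],
    [255,[0,10,-4],0],
    [255,[0,0,0],0]
  ]
}}

```text
time: 4.85
tool_pos: [0.5744, -0.0609, 0.2393]
ee_rot: [3.141, 0.004, 1.839]
wrist_force: [-7.3, -1.6, 12.8]
width: 0.0089
finger_force: 30.0
```

```bash
cat > st.py <<'E'
from cam import *
o=robot.get_obs(); print(o["time"],o["tool_pos"],o["width"],"F",o["wrist_force"].round(1))
q=np.load("q.npy"); H=toworld(q,[.095,0,.081])[0]
d=o["tool_pos"]-H; ex=np.array([np.cos(q[2]),np.sin(q[2])]); ey=np.array([-ex[1],ex[0]]); u=d[:2]@ex; w=d[2]
print("u,v,w mm",(u*1e3).round(1),(d[:2]@ey*1e3).round(1),(w*1e3).round(1),"as bar: r",np.hypot(u,w-.002),"lid",np.degrees(np.arctan2(w-.002,-u)-np.arctan2(41,155)), "Fu",o["wrist_force"][:2]@ex)
E
python3 st.py
```

```text
4.85 [ 0.57440649 -0.06090379  0.2392745 ] 0.008891420368405166 F [-7.3 -1.6 12.8]
u,v,w mm -56.4 -2.1 158.3 as bar: r 0.16613503171909538 lid 55.34426250556832 Fu -7.466869838704637
```

Emit:
{"name": "carry_out", "arguments": {
  "increments": [
    [255,[0,10,-6],0],
    [255,[0,11,-4],0],
    [255,[0,11,-2],0],
    [255,[0,11,-1],0],
    [255,[0,11,0],0],
    [255,[0,11,0],0],
    [255,[0,11,1],0],
    [255,[0,0,0],0]
  ]
}}

```text
time: 5.65
tool_pos: [0.6502, -0.0393, 0.2475]
ee_rot: [3.138, 0.001, 1.841]
wrist_force: [-0.4, -0.3, 4.4]
width: 0.009
finger_force: 30.0
```

```bash
python3 st.py
```

```text
5.65 [ 0.65023475 -0.03927811  0.24745272] 0.008978233133340613 F [-0.4 -0.3  4.4]
u,v,w mm 22.5 -1.4 166.5 as bar: r 0.1659800063015224 lid 82.96232433082275 Fu -0.4391469654606842
```

Emit:
{"name": "carry_out", "arguments": {
  "increments": [
    [174,[0,0,0],0],
    [174,[0,0,0],0],
    [174,[0,0,0],0],
    [174,[0,0,-15],0],
    [174,[0,0,-30],0],
    [174,[0,0,-35],0],
    [174,[0,-10,0],0],
    [174,[0,-30,0],0]
  ]
}}

```text
time: 6.45
tool_pos: [0.6111, -0.0499, 0.3264]
ee_rot: [3.139, 0.0, 1.841]
wrist_force: [-0.4, -0.0, -1.3]
width: 0.0299
finger_force: 0.0
```

Emit:
{"name": "carry_out", "arguments": {
  "increments": [
    [255,[0,-40,0],0],
    [255,[0,-30,0],0],
    [255,[0,0,20],0],
    [255,[0,0,20],0],
    [255,[0,0,20],0],
    [255,[0,0,0],0]
  ]
}}

```text
time: 7.05
tool_pos: [0.5406, -0.0685, 0.2627]
ee_rot: [-3.136, -0.003, 1.84]
wrist_force: [-0.5, -0.4, 0.5]
width: 0.0005
finger_force: 0.0
```

```bash
python3 st.py
python3 - <<'E'
from cam import *
import cv2
a=robot.snapshot("side")[120:270,220:380]
cv2.imwrite("pics/s2.png",cv2.resize(a,None,fx=4,fy=4,interpolation=cv2.INTER_CUBIC))
E
```

```text
7.05 [ 0.54064223 -0.06850066  0.26273471] 0.0005276433578734547 F [-0.5 -0.4  0.5]
u,v,w mm -91.0 -0.5 181.7 as bar: r 0.20143739844990685 lid 48.342417302494184 Fu -0.6123291659467534
```

View pics/s2.png

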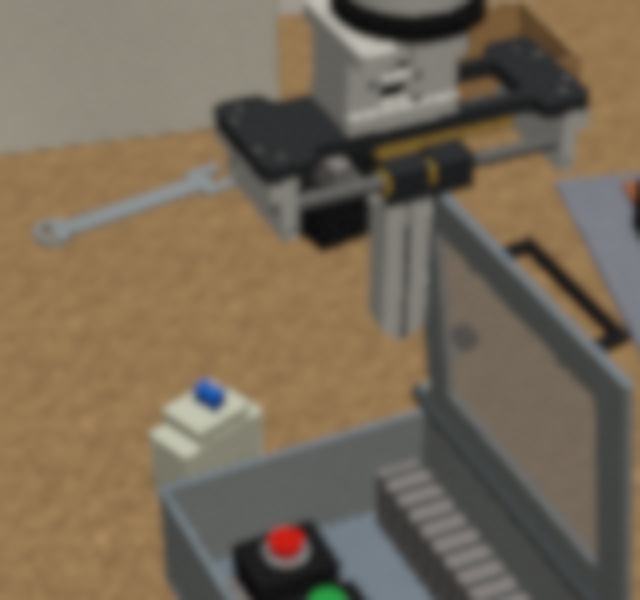

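The lid stands near upright and the closed fingertips, at crop (400,330), are on its inner side about 20 mm below the edge. I'll advance to contact and carry the lid just past upright.

Emit:
{"name": "carry_out", "arguments": {
  "increments": [
    [255,[0,12,0],0],
    [255,[0,12,0],0],
    [255,[0,12,0],0],
    [255,[0,10,0],0],
    [255,[0,10,0],0],
    [255,[0,10,0],0],
    [255,[0,10,0],0],
    [255,[0,6,0],0]
  ]
}}

```text
time: 7.9
tool_pos: [0.6219, -0.0469, 0.2665]
ee_rot: [-3.141, 0.0, 1.84]
wrist_force: [-1.9, -0.5, 1.0]
width: 0.0005
finger_force: 1.2
```

```bash
python3 st.py
```

```text
7.9 [ 0.62190052 -0.04689493  0.26646222] 0.00045809937432960313 F [-1.9 -0.5  1. ]
u,v,w mm -6.9 -1.2 185.5 as bar: r 0.183590979522132 lid 73.03766005175449 Fu -1.9859874227818435
```

Emit:
{"name": "carry_out", "arguments": {
  "increments": [
    [255,[0,3,3],0],
    [255,[0,3,2],0]
  ]
}}

```text
time: 8.1
tool_pos: [0.6271, -0.0455, 0.2612]
ee_rot: [-3.141, 0.0, 1.84]
wrist_force: [-2.2, 0.0, 2.2]
width: 0.0006
finger_force: 1.2
```

Emit:
{"name": "carry_out", "arguments": {
  "increments": [
    [255,[0,3,1],0],
    [255,[0,0,0],0]
  ]
}}

```text
time: 8.3
tool_pos: [0.63, -0.0446, 0.26]
ee_rot: [-3.141, -0.0, 1.84]
wrist_force: [-1.1, -1.2, -0.6]
width: 0.0005
finger_force: 0.5
```

Emit:
{"name": "carry_out", "arguments": {
  "increments": [
    [255,[0,3,1],0],
    [255,[0,2,0],0]
  ]
}}

```text
time: 8.5
tool_pos: [0.6346, -0.0433, 0.2593]
ee_rot: [-3.141, -0.0, 1.84]
wrist_force: [-2.1, -0.5, 1.1]
width: 0.0003
finger_force: 1.2
```

Emit:
{"name": "carry_out", "arguments": {
  "increments": [
    [255,[0,2,1],0],
    [255,[0,0,0],0]
  ]
}}

```text
time: 8.7
tool_pos: [0.637, -0.0427, 0.2584]
ee_rot: [3.141, 0.0, 1.84]
wrist_force: [-0.9, 0.5, -0.2]
width: 0.0005
finger_force: 0.7
```

Emit:
{"name": "carry_out", "arguments": {
  "increments": [
    [255,[0,3,1],0],
    [255,[0,2,1],0]
  ]
}}

```text
time: 8.9
tool_pos: [0.6417, -0.0415, 0.2567]
ee_rot: [3.141, 0.0, 1.84]
wrist_force: [-1.6, -0.5, 2.1]
width: 0.0004
finger_force: 1.1
```

Emit:
{"name": "carry_out", "arguments": {
  "increments": [
    [255,[0,2,1],0],
    [255,[0,0,0],0]
  ]
}}

```text
time: 9.1
tool_pos: [0.6437, -0.0408, 0.2551]
ee_rot: [3.141, -0.0, 1.84]
wrist_force: [-1.2, 0.2, 0.5]
width: 0.0005
finger_force: 0.6
```

Emit:
{"name": "carry_out", "arguments": {
  "increments": [
    [255,[0,3,0],0],
    [255,[0,2,0],0]
  ]
}}

```text
time: 9.3
tool_pos: [0.648, -0.0396, 0.2546]
ee_rot: [-3.14, -0.001, 1.84]
wrist_force: [-1.9, -0.6, -1.6]
width: 0.0004
finger_force: 1.1
```

Emit:
{"name": "carry_out", "arguments": {
  "increments": [
    [255,[0,2,0],0],
    [255,[0,0,0],0]
  ]
}}

```text
time: 9.5
tool_pos: [0.6503, -0.039, 0.2547]
ee_rot: [-3.141, -0.0, 1.84]
wrist_force: [-1.8, -0.1, -0.7]
width: 0.0001
finger_force: 0.8
```

Emit:
{"name": "carry_out", "arguments": {
  "increments": [
    [255,[0,3,0],0],
    [255,[0,2,0],0]
  ]
}}

```text
time: 9.7
tool_pos: [0.6551, -0.0377, 0.2554]
ee_rot: [-3.141, 0.0, 1.84]
wrist_force: [-2.6, 0.2, -1.3]
width: 0.0001
finger_force: 1.1
```

Emit:
{"name": "carry_out", "arguments": {
  "increments": [
    [255,[0,3,1],0],
    [255,[0,0,0],0]
  ]
}}

```text
time: 9.9
tool_pos: [0.6585, -0.0368, 0.2547]
ee_rot: [3.14, 0.0, 1.84]
wrist_force: [-0.7, 0.2, -0.3]
width: 0.0004
finger_force: 0.4
```

Emit:
{"name": "carry_out", "arguments": {
  "increments": [
    [255,[0,3,1],0],
    [255,[0,2,1],0]
  ]
}}

```text
time: 10.1
tool_pos: [0.6633, -0.0355, 0.2532]
ee_rot: [3.14, 0.001, 1.84]
wrist_force: [-1.6, -0.0, 2.7]
width: 0.0003
finger_force: 1.0
```

Emit:
{"name": "carry_out", "arguments": {
  "increments": [
    [255,[0,3,1],0],
    [255,[0,0,0],0]
  ]
}}

```text
time: 10.3
tool_pos: [0.6662, -0.0346, 0.2516]
ee_rot: [3.14, 0.0, 1.84]
wrist_force: [0.1, 0.8, 0.6]
width: 0.0003
finger_force: 0.3
```

Emit:
{"name": "carry_out", "arguments": {
  "increments": [
    [255,[0,3,1],0],
    [255,[0,2,1],0]
  ]
}}

```text
time: 10.5
tool_pos: [0.6707, -0.0335, 0.2496]
ee_rot: [3.141, 0.0, 1.84]
wrist_force: [-0.4, 0.1, 3.4]
width: 0.0002
finger_force: 1.0
```

Emit:
{"name": "carry_out", "arguments": {
  "increments": [
    [255,[0,3,1],0],
    [255,[0,0,0],0]
  ]
}}

```text
time: 10.7
tool_pos: [0.6737, -0.0325, 0.2481]
ee_rot: [3.141, -0.0, 1.84]
wrist_force: [-0.1, 0.1, 1.1]
width: 0.0003
finger_force: 0.3
```

Emit:
{"name": "carry_out", "arguments": {
  "increments": [
    [255,[0,3,1],0],
    [255,[0,2,1],0]
  ]
}}

```text
time: 10.9
tool_pos: [0.6782, -0.0313, 0.2462]
ee_rot: [-3.141, -0.0, 1.84]
wrist_force: [-1.4, 0.1, 0.6]
width: 0.0008
finger_force: 0.9
```

Emit:
{"name": "carry_out", "arguments": {
  "increments": [
    [255,[0,3,1],0],
    [255,[0,0,0],0]
  ]
}}

```text
time: 11.1
tool_pos: [0.6813, -0.0304, 0.2449]
ee_rot: [-3.141, -0.0, 1.84]
wrist_force: [-1.1, -0.6, 0.4]
width: 0.0005
finger_force: 0.3
```

```bash
python3 st.py
python3 - <<'E'
from cam import *
import cv2
a=robot.snapshot("side")[140:290,250:410]
cv2.imwrite("pics/s3.png",cv2.resize(a,None,fx=4,fy=4,interpolation=cv2.INTER_CUBIC))
E
```

```text
11.1 [ 0.68133082 -0.03042082  0.24494885] 0.00048513895767005765 F [-1.1 -0.6  0.4]
u,v,w mm 54.8 -1.1 163.9 as bar: r 0.1709680729382106 lid 93.87727168861676 Fu -1.1984213314690213
```

View pics/s3.png

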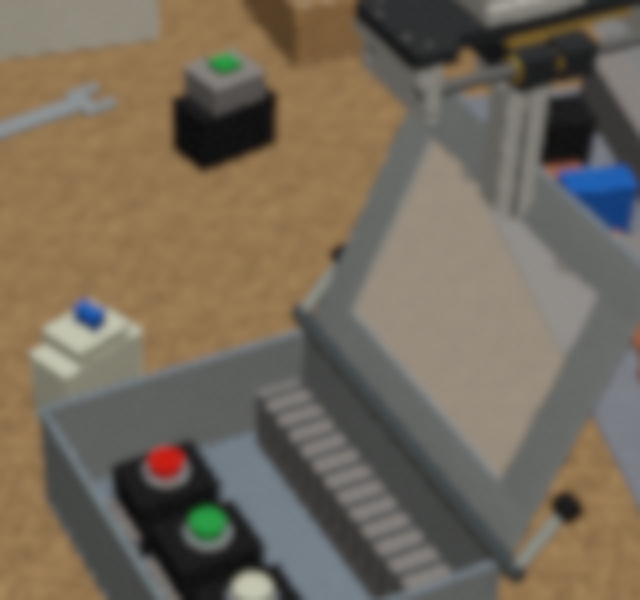

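The tips at crop (515,205) push the inner face, and the lid edge is now close to the stop pad at (567,505). I'll continue in smaller steps.

Emit:
{"name": "carry_out", "arguments": {
  "increments": [
    [255,[0,2,0],0],
    [255,[0,2,1],0]
  ]
}}

```text
time: 11.35
tool_pos: [0.6847, -0.0295, 0.2442]
ee_rot: [-3.141, -0.0, 1.84]
wrist_force: [-1.4, -1.1, -0.1]
width: 0.0005
finger_force: 0.9
```

Emit:
{"name": "carry_out", "arguments": {
  "increments": [
    [255,[0,2,0],0],
    [255,[0,0,0],0]
  ]
}}

```text
time: 11.55
tool_pos: [0.6869, -0.0289, 0.2441]
ee_rot: [-3.141, -0.0, 1.84]
wrist_force: [-1.5, -0.2, -1.0]
width: 0.0005
finger_force: 0.6
```

Emit:
{"name": "carry_out", "arguments": {
  "increments": [
    [255,[0,2,0],0],
    [255,[0,2,1],0]
  ]
}}

```text
time: 11.75
tool_pos: [0.6899, -0.0282, 0.2435]
ee_rot: [-3.14, -0.0, 1.84]
wrist_force: [-4.8, -1.7, 1.1]
width: 0.0003
finger_force: 2.7
```

Emit:
{"name": "carry_out", "arguments": {
  "increments": [
    [255,[0,2,1],0],
    [255,[0,0,0],0]
  ]
}}

```text
time: 11.95
tool_pos: [0.6915, -0.0278, 0.2428]
ee_rot: [-3.139, 0.0, 1.839]
wrist_force: [-6.9, -2.1, 2.2]
width: 0.0004
finger_force: 3.3
```

Emit:
{"name": "carry_out", "arguments": {
  "increments": [
    [255,[0,1,1],0],
    [255,[0,1,0],0],
    [255,[0,0,0],0]
  ]
}}

```text
time: 12.25
tool_pos: [0.6928, -0.0275, 0.2421]
ee_rot: [-3.138, 0.0, 1.839]
wrist_force: [-7.5, -1.8, 2.9]
width: 0.0006
finger_force: 4.3
```

Emit:
{"name": "carry_out", "arguments": {
  "increments": [
    [255,[0,1,0],0],
    [255,[0,0,0],0],
    [255,[0,0,0],0]
  ]
}}

```text
time: 12.55
tool_pos: [0.6934, -0.0274, 0.2419]
ee_rot: [-3.136, -0.0, 1.839]
wrist_force: [-8.8, -2.3, 1.7]
width: 0.0006
finger_force: 4.6
```

Emit:
{"name": "carry_out", "arguments": {
  "increments": [
    [255,[0,0.5,0.5],0],
    [255,[0,0,0],0],
    [255,[0,0,0],0],
    [255,[0,0,0],0],
    [255,[0,0,0],0],
    [255,[0,0,0],0],
    [255,[0,0,0],0],
    [255,[0,0,0],0]
  ]
}}

```text
time: 13.35
tool_pos: [0.6938, -0.0273, 0.2416]
ee_rot: [-3.137, 0.0, 1.839]
wrist_force: [-9.7, -2.0, 2.9]
width: 0.0005
finger_force: 4.8
```

Emit:
{"name": "carry_out", "arguments": {
  "increments": [
    [255,[0,0,0],0],
    [255,[0,0,0],0],
    [255,[0,0,0],0],
    [255,[0,0,0],0],
    [255,[0,0,0],0]
  ]
}}

```text
time: 13.85
tool_pos: [0.6938, -0.0273, 0.2416]
ee_rot: [-3.137, 0.0, 1.839]
wrist_force: [-10.2, -2.3, 2.3]
width: 0.0004
finger_force: 4.8
```

About 10.6 N held for over a second. I'll back off, then move over the red button.

Emit:
{"name": "carry_out", "arguments": {
  "increments": [
    [255,[0,-3,0],0],
    [255,[0,-5,0],0],
    [255,[0,-12,0],0],
    [255,[0,-25,0],0],
    [255,[10,-35,0],0],
    [255,[20,-35,0],0],
    [255,[15,-35,0],0],
    [255,[10,-30,0],0]
  ]
}}

```text
time: 14.65
tool_pos: [0.5069, -0.0205, 0.2412]
ee_rot: [3.138, 0.0, 1.841]
wrist_force: [-0.1, -1.0, 0.1]
width: 0.0006
finger_force: 0.0
```

Emit:
{"name": "carry_out", "arguments": {
  "increments": [
    [255,[5,-14,0],0],
    [255,[0,0,0],0],
    [255,[0,0,0],0]
  ]
}}

```text
time: 14.95
tool_pos: [0.4939, -0.0201, 0.2414]
ee_rot: [3.139, 0.001, 1.84]
wrist_force: [0.1, 0.4, 0.1]
width: 0.0004
finger_force: 0.0
```

```bash
python3 st.py
python3 - <<'E'
from cam import *
import cv2
from scipy.optimize import least_squares
im=robot.snapshot("side"); cv2.imwrite("pics/side4.png",im)
a=im[170:320,250:410]
cv2.imwrite("pics/s4.png",cv2.resize(a,None,fx=4,fy=4,interpolation=cv2.INTER_CUBIC))
def red(n,im,z):
    b=im.astype(int); m=((b[...,2]>140)&(b[...,1]<70)&(b[...,0]<70)).astype('uint8')
    k,_,s,c=cv2.connectedComponentsWithStats(m)
    return [(c[i],s[i,4]) for i in range(1,k) if s[i,4]>8]
for n,i in (("side",im),("top",robot.snapshot("top"))):
    for c,ar in red(n,i,.062):
        r=least_squares(lambda p:(proj(n,[*p,.062])-c).ravel(),[.49,-.02]).x; print(n,c,ar,r)
E
```

```text
14.95 [ 0.49390975 -0.02007154  0.24138069] 0.00037904339607462836 F [0.1 0.4 0.1]
u,v,w mm -123.1 58.6 160.4 as bar: r 0.20062166415789195 lid 37.3177865052911 Fu 0.22654207537335325
side [204.44444444  86.33333333] 9 [0.29874162 1.05793278]
side [290.95918367 254.91836735] 49 [ 0.4879582  -0.02019966]
top [ 40.65  275.925] 40 [0.41217762 0.77799531]
top [ 45.33333333 320.16666667] 42 [0.29064934 0.76818261]
```

View pics/s4.png

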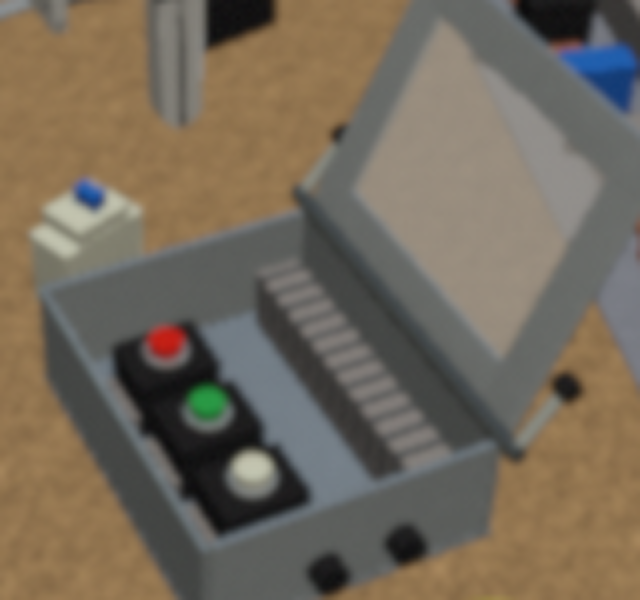

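The lid stays open at the stop, and the red button at crop (166,343) gives (0.488, −0.020). I'll align and descend.

Emit:
{"name": "carry_out", "arguments": {
  "increments": [
    [255,[1,-6,30],0],
    [255,[0,0,35],0],
    [255,[0,0,35],0],
    [255,[0,0,30],0],
    [255,[0,0,15],0],
    [255,[0,0,8],0],
    [255,[0,0,0],0],
    [255,[0,0,0],0]
  ]
}}

```text
time: 15.85
tool_pos: [0.488, -0.021, 0.0888]
ee_rot: [3.14, 0.001, 1.84]
wrist_force: [0.2, -0.1, 0.9]
width: 0.0004
finger_force: 0.0
```

```bash
python3 st.py
python3 - <<'E'
from cam import *
import cv2
a=robot.snapshot("side")[195:295,250:360]
cv2.imwrite("pics/s5.png",cv2.resize(a,None,fx=6,fy=6,interpolation=cv2.INTER_CUBIC))
E
```

```text
15.85 [ 0.48795394 -0.02101403  0.08875316] 0.0004073324926690129 F [ 0.2 -0.1  0.9]
u,v,w mm -129.1 59.3 7.8 as bar: r 0.12926497902884637 lid -12.265431585583007 Fu 0.14576138878228406
```

View pics/s5.png

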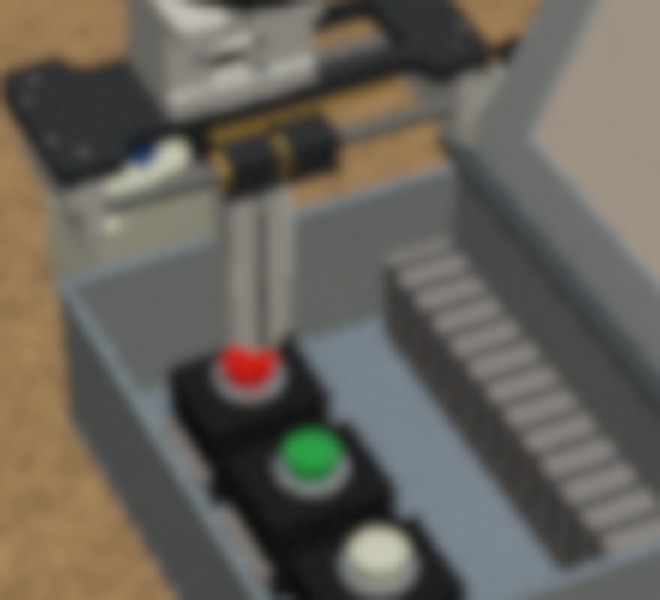

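The tips, at crop (262,345), sit just above red and about 3 mm to its hinge side. I'll correct and descend slowly.

Emit:
{"name": "carry_out", "arguments": {
  "increments": [
    [255,[0,-3,4],0],
    [255,[0,0,4],0],
    [255,[0,0,3],0],
    [255,[0,0,2],0],
    [255,[0,0,0],0]
  ]
}}

```text
time: 16.4
tool_pos: [0.4839, -0.0217, 0.075]
ee_rot: [-3.141, 0.0, 1.84]
wrist_force: [-0.6, -0.4, 1.9]
width: 0.0005
finger_force: 1.0
```

Emit:
{"name": "carry_out", "arguments": {
  "increments": [
    [255,[0,0,2],0],
    [255,[0,0,1],0],
    [255,[0,0,0],0],
    [255,[0,0,0],0]
  ]
}}

```text
time: 16.8
tool_pos: [0.4841, -0.0217, 0.0722]
ee_rot: [3.141, 0.0, 1.84]
wrist_force: [-2.2, -0.4, 3.5]
width: 0.0004
finger_force: 1.8
```

Emit:
{"name": "carry_out", "arguments": {
  "increments": [
    [255,[0,0,1],0],
    [255,[0,0,1],0],
    [255,[0,0,1],0],
    [255,[0,0,0],0],
    [255,[0,0,0],0]
  ]
}}

```text
time: 17.3
tool_pos: [0.4841, -0.0217, 0.0701]
ee_rot: [3.141, 0.0, 1.84]
wrist_force: [-4.1, -0.1, 9.3]
width: 0.0004
finger_force: 4.7
```

It has bottomed: 9.3 N against a 5 N spring. I'll hold briefly, then rise clear.

Emit:
{"name": "carry_out", "arguments": {
  "increments": [
    [255,[0,0,1],0],
    [255,[0,0,0],0],
    [255,[0,0,0],0],
    [255,[0,0,-5],0],
    [255,[0,0,-10],0],
    [255,[0,0,-30],0],
    [255,[0,0,-40],0],
    [255,[0,0,-40],0]
  ]
}}

```text
time: 18.1
tool_pos: [0.4835, -0.0215, 0.1933]
ee_rot: [-3.14, -0.001, 1.84]
wrist_force: [1.2, -0.7, 0.6]
width: 0.0003
finger_force: 0.0
```

Emit:
{"name": "carry_out", "arguments": {
  "increments": [
    [255,[0,-30,-40],0],
    [255,[0,-40,0],0],
    [255,[0,-40,0],0],
    [255,[0,0,0],0],
    [255,[0,0,0],0],
    [255,[0,0,0],0]
  ]
}}

```text
time: 18.7
tool_pos: [0.3787, -0.0508, 0.2327]
ee_rot: [3.141, -0.0, 1.84]
wrist_force: [0.7, -0.7, 0.5]
width: 0.0007
finger_force: 0.0
```

```bash
python3 st.py
python3 - <<'E'
from cam import *
import cv2
a=robot.snapshot("side")[150:340,230:430]
cv2.imwrite("pics/s6.png",cv2.resize(a,None,fx=3,fy=3,interpolation=cv2.INTER_CUBIC))
E
```

```text
18.7 [ 0.37872263 -0.05076061  0.23269516] 0.0006783656853144669 F [ 0.7 -0.7  0.5]
u,v,w mm -242.3 59.6 151.7 as bar: r 0.284850946096733 lid 16.887005427141343 Fu 0.540522225570219
```

View pics/s6.png

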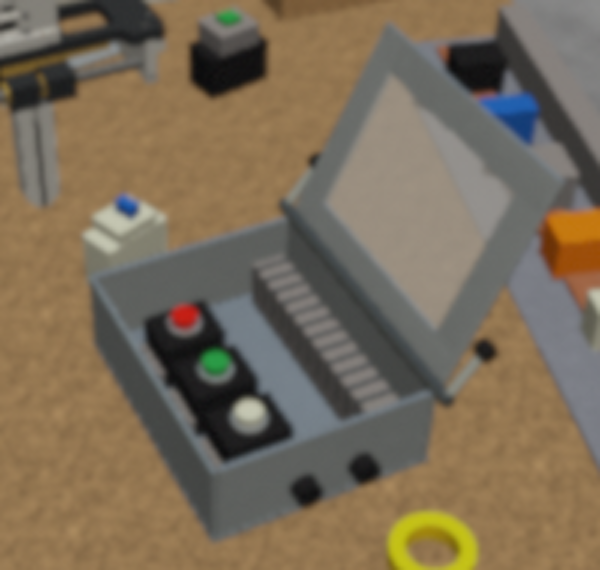

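The lid is open at its stop, the red button at (184,318) is up again, and the gripper is clear.

```bash
python3 -c "
from bench import robot
print(robot.close_job())"
```

```text
the job is handed in; nothing more can be done
None
```

I swung the lid to its stop, leaned on it with about 10.6 N for over a second, then pressed and released the red reset button, and handed the job in at about 19 s; the hand-in returned no verdict, but the last picture shows the lid open, the red button up and the gripper clear.

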